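# Load a circuit board into the drawer test press and hold its probes made

### The arm

A 6-joint arm with a two-finger parallel gripper is mounted at the origin on a cart in front of the work surface, level with it; the furniture and walls round the work are solid. World frame = base frame: x ahead of the robot, y to its left, z up, the work surface at z = 0. Lengths are in m, angles in rad, forces in N, time in s.
With the tool pointing down it reaches from about 0.25 to 0.8 m from the base axis. Payload 3.9 kg.
Tool frame: the origin (TCP) lies between the finger pads; the fingertips stand 17 mm ahead of it and the grasp point (between the pads) lies 2 mm behind it (manip.tips_ahead is the distance from the TCP to the fingertips, in m); z points along the fingers, y is the line along which they close (so a half turn about z gives the same grasp; the last joint's range is limited). The gripper opens to 85 mm and grips with 20 to 120 N. Pads are 22 mm wide; open, the fingers measure 114 mm over their backs; the gripper's body (76 mm by 85 mm) begins 54 mm behind the grasp point. The pads swing forward as they close: fully open they stand 13 mm farther back than shut.
Start: joints at [1.264, 0.26, -0.138, 1.173, 0, 1.571], TCP at [0.159, 0.5, 0.248] pointing down, gripper open.
Joint ranges: [-2.78, 2.78], [-0.83, 1.72], [-1.28, 1.37], [-1.9, 2.12], [-1.57, 1.48], [-3.14, 3.14]. Speed limits (rad/s): [2.57, 2.57, 3.14, 3.14, 3.14, 3.14].

### API

Orientations are given as a unit quaternion [w, x, y, z].
In Python, from rig import manip, cams gives the robot as it stands. The module is installed in compiled form; this text tells all that it offers.
- The arm moves only by the shell command python3 -m inch 'ROWS' [OPENING] [FORCE]. ROWS is JSON, one flat list of numbers, 6 for each row, row after row: the shift along the tool's x, y, z in m, then the turn, a rotation vector about the tool's x, y, z in degrees. In form: [x, y, z, ax, ay, az, x, y, z, ax, ay, az, ...]. A call has 1 to 5 rows; each row is the pose to reach, as a shift and turn from the pose commanded when the call began, along the tool's axes at that moment; what a row does not reach only later rows make up. A row lasts 1/8 s, in which the tool goes at most 62.5 mm and 10.7 degrees, less where a joint would pass 70% of its speed; a pose out of reach is approached as far as the arm can. A call with a gripper value outside its range is refused whole. OPENING is the gripper's target within -1 to 1 (shut at 1, half-way at 0, fully open at -1), set as the call begins (- or left out, the last holds). The fingers move at their own pace and stop on an object; FORCE is the grip in N (left out, the last holds). Time passes only in rows, so rows that repeat a pose let the fingers close. It gives the time, the measured TCP pose, the force, the opening and the grip force at its end, in the units of the state.
- manip.state(): the state, without advancing time (a new reading comes with each control period).
- cams.read_camera(name): name is "scene" or "side" or "wrist"; returns the picture (420x560x3 uint8, red, green, blue); there is no depth.
- cams.camera_params(name): a dict with "fx", "fy", "cx", "cy" (pixels), "R" (3x3) and "t" (3): a world point X has camera coordinates R X + t. Camera axes: x right, y down, z forward; pixel columns grow to the right and rows downward; lengths in m; the calibration is good to about 2 mm. A picture is of the moment at which its call begins: read the wrist's pose just before it. camera_params takes no time and is no camera call; for the wrist camera it gives the pose at the moment of the call.
- manip.sign_off(): hands the job in; it is judged then, once.
Trained networks look in the newest picture that a camera, given by its name, has taken for a name from the list of things; names that differ only in an ending like _2 or _b are one class to them, and where a whole thing is asked for, a point or a joint stands for the part that bears it (a point fixed in the world has none). Each returns a list of dicts, best first, with "confidence" (0 to 1); they miss things now and then, are a little off and sometimes report something else, mostly with a low value. They report only what shows in the picture. A call takes as long as a camera call. They do not tell look-alikes from the thing itself.
- cams.boxes_of(thing, camera): "rect" ([centre column, centre row, width, height] in pixels, round what is visible of it).
- cams.regions_of(thing, camera): "pixels" (420x560 bool, what is visible of it) and "rect" ([centre column, centre row, width, height] in pixels, round what is visible of it).
The state is a dict: "time": time; "qpos": joint angles; "qd": joint speeds; "joint_efforts": joint torques, N m; "ee_pos": TCP position; "orientation": TCP orientation; "wrist_force": force on the tool from outside, world axes, zero at the start; "ft_torque": the same for the moment, N m; "opening": finger opening in m; "grasp_force": force on a finger pad.
Only numpy, scipy, OpenCV 4.12 (cv2) and the standard library are available. Lean on these libraries where they do the work, as an engineer would, in place of code of your own. Each camera call takes 0.05 s, during which the arm holds its last target. There are 200 camera calls.

### The job

Load the loose circuit board, components up, into the open drawer of the test press: seat it gently and flat on its rests between the tapered pins, with the end that has the two small round capacitors toward the press column, and let go. Push the drawer fully home, then press the black palm knob straight down 18 mm, until the dark ring round its stem reaches the top of the brass bush, and finish while still holding it there. The head springs back if let go and must not be driven to its bottom stop at 22 mm, and the other things on the bench stay where they are.

Things in the scene. Friction and masses are not known exactly. Their poses are not given: they have to be found in the camera images.
- board_mid (a point): Centre, half-way up, of the loose circuit board: black, 62 mm (its x) by 78 mm (its y), 13 mm high over all. Board edge 2 to 4 mm above its underside; two green terminal blocks, 8.5 mm wide, 42 mm long, stand along its x edges (outer faces at x = +/-30 mm, y from -17 to +25 mm, tops 12.7 mm above the underside). About 50 g; lift it by the 62 mm wide sides. z up.
- board_end (a point): Point on the board 35 mm from its centre along its own +y, at the end which carries the two small round capacitors. This end goes toward the press column.
- nest (a point): Nest in the drawer: where board_mid is when the board is seated. x points to the column, z up; the board's +y then lies along x. Four rests carry the underside 6.5 mm below this point, 6 mm above the grey plate. Eight taper pins, 6 mm thick, tips 3.5 mm above this point, clear the board's edges by 1.5 mm: at (+/-43.5, +/-19) and (+/-30, +/-35.5) mm. Fingers fit at both y sides between them.
- drawer_front (a point): Middle of the drawer's flat aluminium front plate, which faces the robot: 104 mm wide, z 18 to 64 mm above the bench; this point lies 40 mm above the bench. Same axes as the nest: push along +x to send the drawer home. It lies 100 mm in front of the nest.
- drawer (a joint): Drawer travel in m: 0 = fully home (rear stop, nest centre exactly under the press head), 0.12 = fully out toward the robot. Slides along the press's own x axis, needs about 1.5 N, stays where it is left.
- knob_top (a point): Centre of the flat top of the black palm knob, 46 mm across, 194 mm above the bench when up. The stem's dark ring stands 18 mm above the brass bush. The column and arm that carry it are fixed to the bench; under it the clear head plate's front edge is 43 mm before the knob's axis, 97 mm above the bench.
- press_head (a joint): Travel of the knob and press head in m: 0 = up (rest), grows downward, bottom stop at 0.022. About 3.5 N starts it moving; the four rubber-tipped pushers meet a seated board at 0.012 and then also push the sprung plate down, so that about 11 N holds it at 0.018. It springs back up when let go.
- sprung_plate (a joint): Travel of the sprung plate in the drawer in m: 0 = up (rest), grows as the pushers press the board and plate down on the probes, stop at 0.009; about 0.006 when the knob is at 0.018.
- screw_cup: Bystander: white open cup of screws, 54 mm across, 24 mm high; origin at its underside.
- flux_bottle: Bystander: small bottle with a thin red nozzle, 38 mm across, 101 mm high; origin at its underside.
- multimeter: Bystander: yellow and black hand meter, 178x86x53 mm, length along its x; origin at its underside.
- kapton_roll: Bystander: roll of amber tape lying flat, 68 mm across, 19 mm high; origin at its underside.
There are look-alikes about, which are no part of the job. Of the things like the part that bears board_mid, leave any that is white; of the rest the larger one is meant.

How it is judged:
On the way, in this order (a step that is already met when the one before it is completed fails the run):
1. the board lies seated between the pins, capacitor end toward the column, and is let go, with the drawer still out (horizontal distance between board_mid and nest below 0.004 m and z of board_mid in the frame of nest between -0.003 and 0.003 m and x of board_end in the frame of nest above 0.03 m and angle between the y axis of board_mid and the x axis of nest, either way round below 0.08 rad and angle between the z axis of board_mid and the z axis of nest, either way round below 0.06 rad and contact force between the fingers and board below 0.05 N and value of joint drawer above 0.06 m), for 0.2 s.
2. the drawer is fully home with the board still seated (horizontal distance between board_mid and nest below 0.004 m and z of board_mid in the frame of nest between -0.003 and 0.003 m and x of board_end in the frame of nest above 0.03 m and angle between the y axis of board_mid and the x axis of nest, either way round below 0.08 rad and angle between the z axis of board_mid and the z axis of nest, either way round below 0.06 rad and value of joint drawer below 0.004 m), for 0.2 s.
3. the knob is pressed 18 mm (15.5 to 20.5) and the pushers bear on the board (value of joint press_head between 0.0155 and 0.0205 m and value of joint sprung_plate above 0.0015 m and contact force between press_head and board above 1.5 N and value of joint drawer below 0.004 m), for 0.5 s.
At the end, for the whole second after the job is handed in: The robot holds the knob down, with over 5 N, still, at 18 mm (15.5 to 20.5); the pushers press the board with over 1.5 N, the sprung plate is down over 1.5 mm; the drawer is home within 4 mm; the board lies flat in the nest within 4 mm and 0.08 rad, capacitor end to the column, not gripped (all of step 3 and horizontal distance between board_mid and nest below 0.004 m and z of board_mid in the frame of nest between -0.003 and 0.003 m and x of board_end in the frame of nest above 0.03 m and angle between the y axis of board_mid and the x axis of nest, either way round below 0.08 rad and angle between the z axis of board_mid and the z axis of nest, either way round below 0.06 rad and contact force between the fingers and board below 0.05 N and contact force between any of the fingers, the arm and press_head above 5 N and velocity of joint press_head between -0.01 and 0.01 m/s); the arm keeps its last pose, push and grip.
It fails at once if the press head is pushed down on its bottom stop (more than 21.2 mm) (value of joint press_head above 0.0212 m).
It fails at once if the board is dropped (falls free faster than 0.5 m/s, a drop of over 12 mm) (linear speed of board above 0.5 m/s and contact force between anything else and board below 0.02 N).
It fails at once if another thing on the bench is moved more than 30 mm (distance of any of screw_cup, flux_bottle, multimeter, kapton_roll from where it was at the start of the episode above 0.03 m).
It also fails if it takes over 58 s, if anything falls off the work surface, if the arm or the gripper's body presses on something with over 40 N, if the wrist force passes 120 N, or if a joint passes its speed limit or range.

## Working session

There is one attempt and no reset: what is moved stays moved. The work goes in short steps, Python scripts to look and compute and a shell command to move; the robot and the scene stay as the last step left them, time stands still between calls to the robot, and variables do not carry over. Pictures are saved under pics/ and viewed, at most 10 in all, crops included, and the job is handed in when it is done.

```bash
mkdir -p pics; cat > h.py <<'E'
import numpy as np, cv2
from rig import manip, cams
from scipy.spatial.transform import Rotation as R
def save(c,n,crop=None,s=1):
    im=cams.read_camera(c)
    if crop: im=im[crop[1]:crop[3],crop[0]:crop[2]]
    im=cv2.resize(im,None,fx=s,fy=s,interpolation=cv2.INTER_CUBIC)
    cv2.imwrite('pics/'+n,im[:,:,::-1])
def ray(p,uv):
    d=np.array([(uv[0]-p['cx'])/p['fx'],(uv[1]-p['cy'])/p['fy'],1]);Rm=np.array(p['R'])
    d=Rm.T@d; return -Rm.T@np.array(p['t']),d/np.linalg.norm(d)
def atz(p,uv,z):
    o,d=ray(p,uv); return o+d*(z-o[2])/d[2]
def tri(l):
    A=np.zeros((3,3));b=np.zeros(3)
    for p,uv in l:
        o,d=ray(p,uv);M=np.eye(3)-np.outer(d,d);A+=M;b+=M@o
    x=np.linalg.solve(A,b); return x,[float(np.linalg.norm(np.cross(x-ray(p,uv)[0],ray(p,uv)[1]))) for p,uv in l]
def proj(p,X):
    c=np.array(p['R'])@X+np.array(p['t']); return c[0]/c[2]*p['fx']+p['cx'],c[1]/c[2]*p['fy']+p['cy']
E
python3 - <<'E'
from h import *
np.set_printoptions(precision=3,suppress=True)
a=[cams.read_camera(c) for c in('scene','side')]
cv2.imwrite('pics/a.png',cv2.resize(a[0],(800,600),interpolation=cv2.INTER_CUBIC)[:,:,::-1])
cv2.imwrite('pics/b.png',cv2.resize(a[1],(800,600),interpolation=cv2.INTER_CUBIC)[:,:,::-1])
for c in('scene','side'):
    p=cams.camera_params(c);print(c,-np.array(p['R']).T@p['t'],np.array(p['R'])[2])
    for t in('board_mid','drawer_front','knob_top','nest','drawer','press_head','screw_cup','flux_bottle','multimeter','kapton_roll'):
        try: print(t,[(np.round(d['rect']),round(d['confidence'],2)) for d in cams.boxes_of(t,c)][:4])
        except Exception as e: print(t,e)
print(manip.state())
E
```

```text
scene [-0.286 -0.779  0.958] [ 0.597  0.558 -0.577]
board_mid [(array([220., 260.,  11.,   9.]), 0.75), (array([202., 230.,  19.,   3.]), 0.69), (array([229., 208.,  24.,  16.]), 0.52)]
drawer_front [(array([295., 252.,  54.,  42.]), 0.62)]
knob_top [(array([315., 204.,  22.,  41.]), 0.59)]
nest [(array([301., 242.,  41.,  27.]), 0.71)]
drawer [(array([293., 253.,  51.,  44.]), 0.63)]
press_head []
screw_cup [(array([232., 235.,  12.,  14.]), 0.75)]
flux_bottle []
multimeter []
kapton_roll [(array([269., 211.,  18.,  15.]), 0.67), (array([300., 243.,  38.,  28.]), 0.31)]
side [0.501 0.613 1.113] [ 0.024 -0.538 -0.843]
board_mid [(array([312., 332.,  24.,  25.]), 0.97), (array([336., 274.,  23.,  22.]), 0.83), (array([261., 334.,  32.,  30.]), 0.62), (array([243., 157.,  16.,  18.]), 0.34)]
drawer_front [(array([277., 218.,  54.,  38.]), 0.59)]
knob_top [(array([229., 204.,  24.,  36.]), 0.93)]
nest [(array([269., 214.,  44.,  30.]), 0.72)]
drawer [(array([277., 213.,  54.,  40.]), 0.57)]
press_head [(array([230., 202.,  33.,  36.]), 0.58)]
screw_cup [(array([300., 291.,  20.,  20.]), 0.63)]
flux_bottle [(array([242., 157.,  15.,  23.]), 0.55), (array([259., 336.,  37.,  33.]), 0.48)]
multimeter [(array([299., 151.,  55.,  25.]), 0.66)]
kapton_roll [(array([230., 290.,  26.,  21.]), 0.86)]
{'time': 1.1, 'qpos': array([ 1.264,  0.26 , -0.138,  1.173, -0.   ,  1.571]), 'qd': array([-0.001, -0.001,  0.001,  0.001, -0.   , -0.   ]), 'joint_efforts': array([ -0.   , -40.563,  25.424,   0.001,   0.   ,  -0.   ]), 'ee_pos': array([0.159, 0.5  , 0.248]), 'orientation': array([0.   , 0.153, 0.988, 0.   ]), 'wrist_force': array([ 0.292, -0.48 ,  0.19 ]), 'ft_torque': array([-0.017, -0.005, -0.029]), 'grasp_force': 0.0, 'opening': 0.08507056603380744}
```

View pics/a.png

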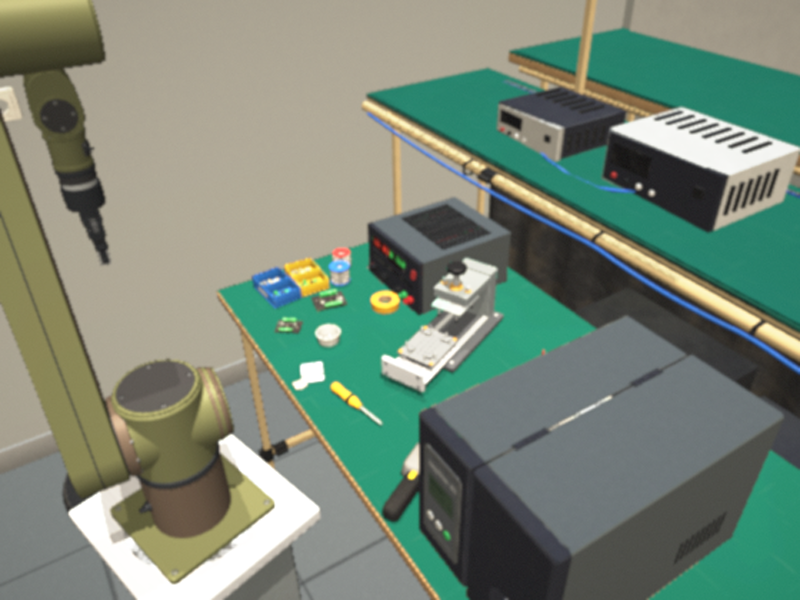

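View pics/b.png

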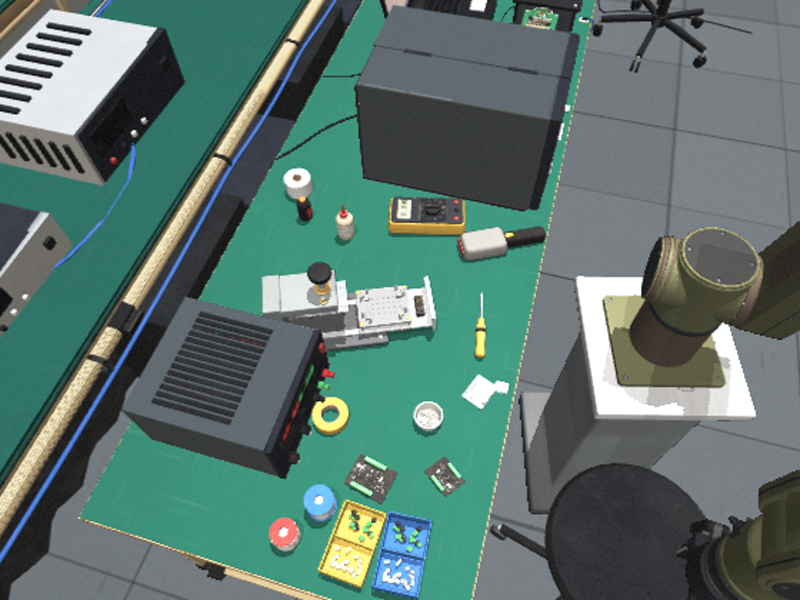

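The side view shows two black boards, the larger at about (371,477) of 800x600 and the smaller at (444,476). The press is at about (350,305) with its drawer front at (430,305). The knob is at (319,272) and the column is on the far side.

```bash
python3 - <<'E'
from h import *
np.set_printoptions(precision=3,suppress=True)
S=cams.camera_params('side');C=cams.camera_params('scene')
k=.7
print('board side',atz(S,(371*k,477*k),.008),'scene',atz(C,(329*k,299*k),.008), tri([(S,(371*k,477*k)),(C,(329*k,299*k))]))
print('knob',tri([(S,(319*k,270*k)),(C,(457*k,267*k))]),atz(S,(319*k,270*k),.194))
print('nest',atz(S,(383*k,307*k),.047),'front top corners',atz(S,(428*k,279*k),.064),atz(S,(434*k,330*k),.064))
for n,uv in dict(cup=(428,416),kap=(330,415),flux=(345,232),psu=(320,345),box=(375,480)).items(): print(n,atz(S,(uv[0]*k,uv[1]*k),.02))
s=manip.state();print(R.from_quat(s['orientation'],scalar_first=True).as_matrix())
W=cams.camera_params('wrist');print('wrist',-np.array(W['R']).T@W['t'],np.array(W['R']),W['fx'])
E
```

```text
board side [0.574 0.29  0.008] scene [0.577 0.287 0.008] (array([0.576, 0.288, 0.007]), [0.0017494540716662134, 0.001749454071666187])
knob (array([ 0.675, -0.034,  0.191]), [0.0006464640596072642, 0.0006464640596072702]) [ 0.675 -0.033  0.194]
nest [ 0.563 -0.045  0.047] front top corners [ 0.472 -0.104  0.064] [0.461 0.017 0.064]
cup [0.472 0.177 0.02 ]
kap [0.656 0.178 0.02 ]
flux [ 0.658 -0.26   0.02 ]
psu [0.689 0.029 0.02 ]
box [0.566 0.298 0.02 ]
[[-0.953  0.302  0.   ]
 [ 0.302  0.953  0.   ]
 [-0.     0.    -1.   ]]
wrist [0.09  0.523 0.376] [[ 0.301  0.953 -0.   ]
 [ 0.915 -0.289  0.281]
 [ 0.268 -0.085 -0.96 ]] 335.9499736955664
```

```bash
python3 -m inch '[-0.44,-0.072,0,0,0,0,-0.44,-0.072,0,0,0,0,-0.44,-0.072,0,0,0,0,-0.44,-0.072,0,0,0,0,-0.44,-0.072,0,0,0,0]' -1 30; python3 -m inch '[0,0,0,0,0,0]'; python3 -m inch '[0,0,0,0,0,0]'
```

```text
time: 1.72
ee_pos: [0.4391, 0.3582, 0.2485]
orientation: [0.0, 0.153, 0.988, 0.0]
wrist_force: [0.3, 1.0, -0.0]
opening: 0.0854
grasp_force: 0.0
time: 1.85
ee_pos: [0.441, 0.3571, 0.2479]
orientation: [0.001, 0.156, 0.988, 0.0]
wrist_force: [-1.2, 0.3, -0.1]
opening: 0.0855
grasp_force: 0.0
time: 1.98
ee_pos: [0.4371, 0.359, 0.2481]
orientation: [-0.0, 0.153, 0.988, -0.0]
wrist_force: [-0.6, -0.8, -0.4]
opening: 0.0854
grasp_force: 0.0
```

```bash
python3 -m inch '[-0.06,-0.013,0,0,0,0,-0.12,-0.028,0,0,0,0,-0.13,-0.028,0,0,0,0,-0.13,-0.028,0,0,0,0,-0.13,-0.028,0,0,0,0]'; python3 - <<'E'
from h import *
save('wrist','c.png',None,800/560)
for t in('board_mid',):
    print([(np.round(d['rect'],1),round(d['confidence'],2)) for d in cams.regions_of(t,'wrist')])
E
```

```text
time: 2.6
ee_pos: [0.551, 0.2946, 0.2484]
orientation: [-0.0, 0.152, 0.988, -0.0]
wrist_force: [0.6, -0.3, -0.8]
opening: 0.0854
grasp_force: 0.0
[(array([57.6, 63.6, 66.3, 62.3]), 0.91), (array([234. ,  82. ,  65.2,  70.4]), 0.84)]
```

View pics/c.png

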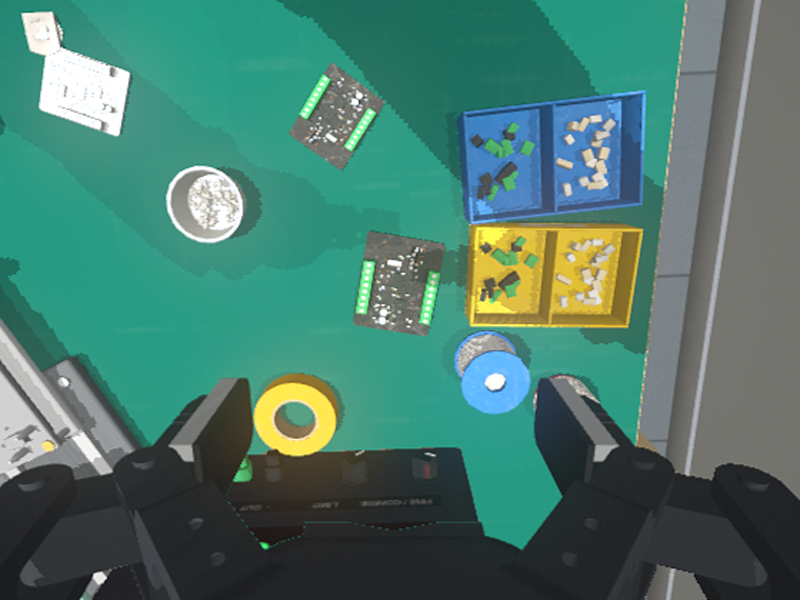

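The wrist picture (800 px scale) shows the target board centred at about (400,283). Its terminal strips sit nearer the lower (+x) end, so +y points roughly along world +x. The screw cup is at (205,203), the tape roll at (295,415) and the yellow bin edge at (470,280), close beside the board.

```bash
cat >> h.py <<'E'
def strips(ctr,rad,ztop,name):
    """green terminal strips near px ctr -> world centres at ztop, long-axis; returns pixel centres too"""
    s=manip.state();p=cams.camera_params('wrist');im=cams.read_camera('wrist')
    np.save('pics/'+name+'.npy',im)
    hsv=cv2.cvtColor(im,cv2.COLOR_RGB2HSV)
    m=cv2.inRange(hsv,(45,90,120),(75,255,255))
    g=np.zeros_like(m);cv2.circle(g,tuple(int(v) for v in ctr),int(rad),255,-1);m&=g
    m=cv2.morphologyEx(m,cv2.MORPH_CLOSE,np.ones((5,5)))
    cs=sorted(cv2.findContours(m,cv2.RETR_EXTERNAL,cv2.CHAIN_APPROX_NONE)[0],key=cv2.contourArea)[-2:]
    out=[]
    for c in cs:
        r=cv2.minAreaRect(c);b=cv2.boxPoints(r);b=np.array([atz(p,q,ztop) for q in b])
        e=b[1]-b[0];f=b[2]-b[1]; L=e if np.linalg.norm(e)>np.linalg.norm(f) else f
        L=L*np.sign(L[0]);out.append((r[0],b.mean(0),np.degrees(np.arctan2(L[1],L[0])),np.linalg.norm(e),np.linalg.norm(f)))
    return s,p,im,out
E
python3 - <<'E'
from h import *
np.set_printoptions(precision=4,suppress=True)
s,p,im,o=strips((280,198),50,.0127,'w1')
for x in o: print(x)
print(s['ee_pos'])
cv2.imwrite('pics/c2.png',cv2.resize(im[150:246,230:330],(800,768)[:2] if 0 else (600,576),interpolation=cv2.INTER_CUBIC)[:,:,::-1])
d=cams.regions_of('board_mid','wrist')
for q in d:
    c=max(cv2.findContours(q['pixels'].astype('uint8'),0,1)[0],key=cv2.contourArea);r=cv2.minAreaRect(c)
    print(q['confidence'],r,[atz(p,v,.003) for v in cv2.boxPoints(r)],atz(p,r[0],.006))
E
```

```text
((300.1730651855469, 207.63461303710938), array([0.5918, 0.3116, 0.0127]), np.float64(-27.316447770490555), np.float64(0.04297121351510564), np.float64(0.009401292851299219))
((255.20269775390625, 200.28378295898438), array([0.5685, 0.2659, 0.0127]), np.float64(-27.68187509348169), np.float64(0.04325893085839226), np.float64(0.009217167125201261))
[0.5512 0.2945 0.2486]
0.92 ((58.922264099121094, 62.31702423095703), (65.4296875, 45.15653610229492), 18.970407485961914) [array([0.3686, 0.076 , 0.003 ]), array([0.3375, 0.1101, 0.003 ]), array([0.3738, 0.1606, 0.003 ]), array([0.4066, 0.1277, 0.003 ])] [0.3721 0.1202 0.006 ]
0.88 ((235.2307586669922, 80.65385437011719), (47.70421600341797, 58.520870208740234), 33.690067291259766) [array([0.441 , 0.2457, 0.003 ]), array([0.4073, 0.2938, 0.003 ]), array([0.443 , 0.3246, 0.003 ]), array([0.4788, 0.2767, 0.003 ])] [0.4423 0.2857 0.006 ]
0.77 ((278.7299499511719, 197.6125030517578), (55.16310119628906, 67.25749969482422), 10.124671936035156) [array([0.5967, 0.2443, 0.003 ]), array([0.527 , 0.2819, 0.003 ]), array([0.5555, 0.3364, 0.003 ]), array([0.6274, 0.3017, 0.003 ])] [0.5748 0.2917 0.006 ]
```

View pics/c2.png

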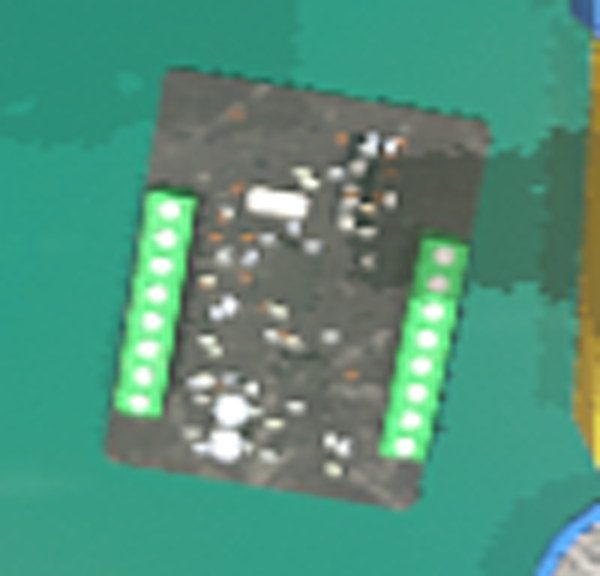

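The zoom shows the two round capacitors at about (230,410) and (227,443), at the lower end. So the board's +y is at -27.5 deg yaw.

```bash
python3 -m inch '[-0.012,0.002,0.05,0,0,5,-0.0254,0.004,0.1,0,0,9.9,-0.0254,0.004,0.128,0,0,9.9,-0.0254,0.004,0.128,0,0,9.9,-0.0254,0.004,0.128,0,0,9.9]' -0.69 25; python3 -m inch '[0,0,0,0,0,0]';python3 - <<'E'
from h import *
np.set_printoptions(precision=4,suppress=True)
s=manip.state();p=cams.camera_params('wrist')
c=proj(p,np.array([.58,.289,.0127]));print(c)
s,p,im,o=strips(c,90,.0127,'w2')
for x in o: print(x)
m=(o[0][1]+o[1][1])/2;print(m,np.linalg.norm(o[0][1]-o[1][1]),s['ee_pos'],s['opening'],manip.tips_ahead)
print(R.from_quat(s['orientation'],scalar_first=True).as_matrix())
cv2.imwrite('pics/d.png',cv2.resize(im,(800,600))[:,:,::-1])
E
```

```text
time: 3.42
ee_pos: [0.5787, 0.2901, 0.1218]
orientation: [0.001, 0.237, 0.971, 0.001]
wrist_force: [-0.2, 0.1, 0.3]
opening: 0.0721
grasp_force: 0.0
time: 3.55
ee_pos: [0.5793, 0.2902, 0.1225]
orientation: [0.001, 0.237, 0.971, 0.001]
wrist_force: [0.2, -0.4, 0.5]
opening: 0.0721
grasp_force: 0.0
(np.float64(273.2704627842854), np.float64(213.0494047407656))
((307.7208251953125, 212.4917755126953), array([0.5918, 0.3115, 0.0127]), np.float64(-27.74545165801384), np.float64(0.04276245879886842), np.float64(0.008703302130722493))
((238.29937744140625, 212.88217163085938), array([0.5684, 0.2659, 0.0127]), np.float64(-26.95442997511636), np.float64(0.008676179573523039), np.float64(0.04336100947813516))
[0.5801 0.2887 0.0127] 0.05128112152838515 [0.5793 0.2902 0.1225] 0.07211226120131488 0.017
[[-0.8873  0.4611  0.0034]
 [ 0.4611  0.8873  0.0017]
 [-0.0022  0.0031 -1.    ]]
```

View pics/d.png

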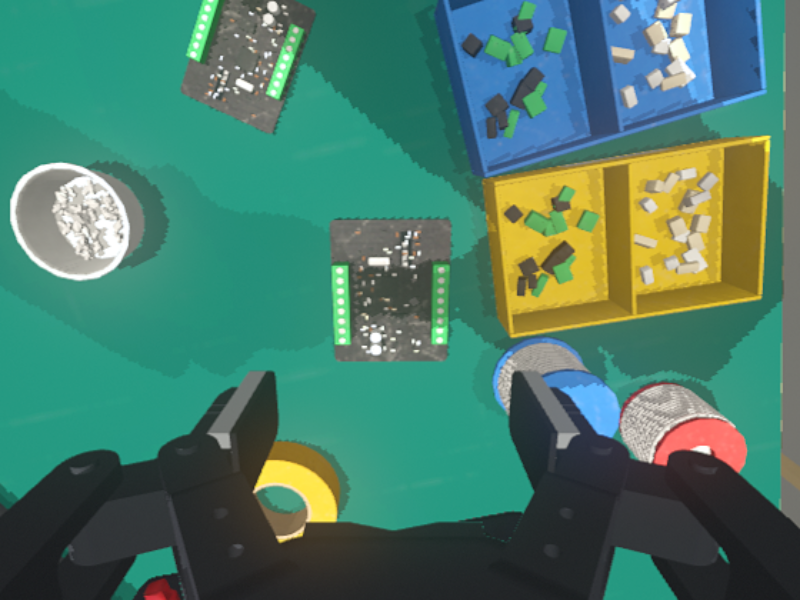

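The board is centred at about (391,290) between the fingers, and its right edge is about 26 mm from the yellow bin. I'll check the blue spool's distance before going down.

```bash
python3 - <<'E'
from h import *
np.set_printoptions(precision=4,suppress=True)
S=cams.camera_params('side');C=cams.camera_params('scene');k=.7
X=tri([(S,(319*k,497*k)),(C,(341*k,265*k))]);print('blue top',X)
c=np.array([.5765,.2906]);a=np.radians(-27.5);u=np.array([np.cos(a),np.sin(a)]);v=np.array([-u[1],u[0]])
d=X[0][:2]-c;print('along y,left',d@u,d@v)
for z in(.02,.045):
  d=atz(S,(319*k,497*k),z)[:2]-c;print(z,d@u,d@v)
  d=atz(S,(345*k,505*k),z)[:2]-c;print('yellow corner',z,d@u,d@v)
E
```

```text
blue top (array([0.6617, 0.3348, 0.0464]), [0.003067255820420862, 0.0030672558204209123])
along y,left 0.05519187081013609 0.0785329273388407
0.02 0.05866191255448704 0.07458359190314959
yellow corner 0.02 0.011547537481293562 0.0644995849715845
0.045 0.05239211014033554 0.07861826189227886
yellow corner 0.045 0.00635558936168039 0.06876495079739754
```

```bash
python3 -m inch '[0.0027,-0.0009,0.03,0,0,0,0.0027,-0.0009,0.06,0,0,0,0.0027,-0.0009,0.09,0,0,0,0.0027,-0.0009,0.095,0,0,0,0.0027,-0.0009,0.095,0,0,0]' -0.57; python3 -m inch '[0,0,0,0,0,0]';python3 - <<'E'
from h import *
save('wrist','e.png',None,800/560)
s=manip.state();print(s['ee_pos'],s['opening'],s['wrist_force'])
E
```

```text
time: 4.22
ee_pos: [0.576, 0.2902, 0.0263]
orientation: [0.0, 0.237, 0.971, 0.0]
wrist_force: [-0.5, 1.0, 0.1]
opening: 0.0668
grasp_force: 0.0
time: 4.35
ee_pos: [0.5767, 0.2905, 0.0271]
orientation: [0.001, 0.237, 0.971, 0.001]
wrist_force: [-0.1, -0.0, -0.1]
opening: 0.0669
grasp_force: 0.0
[0.57662896 0.29050261 0.02704117] 0.06733824598716262 [ 0.15042051 -0.4404335  -0.61450112]
```

View pics/e.png

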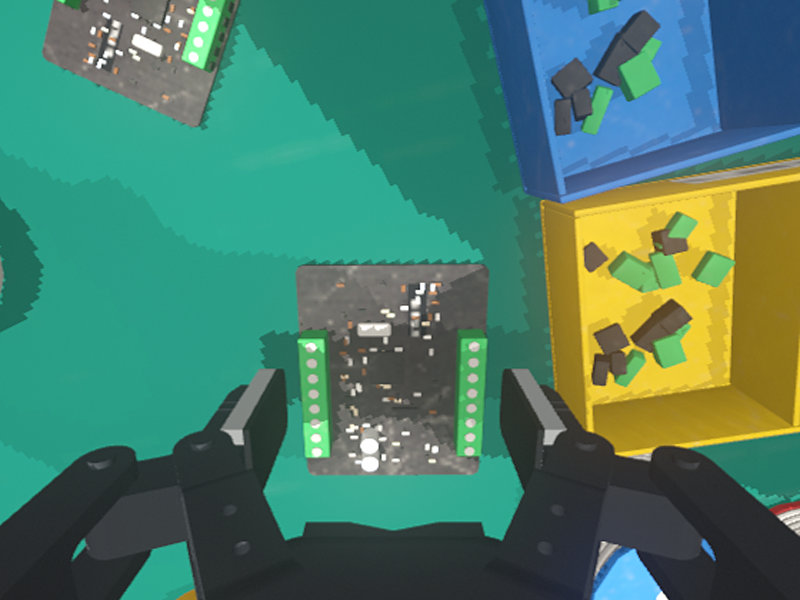

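The board (298–488 px wide) sits centred between the open pads (284 and 503 px). The tips are still above the terminals.

```bash
python3 -m inch '[0,0,0.005,0,0,0,0,0,0.010,0,0,0,0,0,0.010,0,0,0]'; python3 -m inch '[0,0,0.002,0,0,0,0,0,0.002,0,0,0]';python3 -m inch '[0,0,0.002,0,0,0,0,0,0.002,0,0,0]' | grep -E 'pos|force'
```

```text
time: 4.78
ee_pos: [0.5748, 0.2896, 0.0146]
orientation: [-0.001, 0.237, 0.971, -0.0]
wrist_force: [0.8, 0.0, 1.1]
opening: 0.0672
grasp_force: 0.0
time: 5.03
ee_pos: [0.5753, 0.2898, 0.0131]
orientation: [-0.0, 0.237, 0.971, -0.0]
wrist_force: [-0.0, -0.3, 0.2]
opening: 0.0671
grasp_force: 0.0
ee_pos: [0.5753, 0.2898, 0.0112]
wrist_force: [0.5, 0.6, 0.0]
grasp_force: 0.0
```

```bash
python3 -m inch '[0,0,0.0015,0,0,0,0,0,0.0015,0,0,0]' | grep -E 'pos|force';python3 - <<'E'
from h import *
save('wrist','f.png',(150,150,450,420),2)
E
```

```text
ee_pos: [0.5755, 0.29, 0.0102]
wrist_force: [-1.1, 0.1, 2.6]
grasp_force: 1.5
```

View pics/f.png

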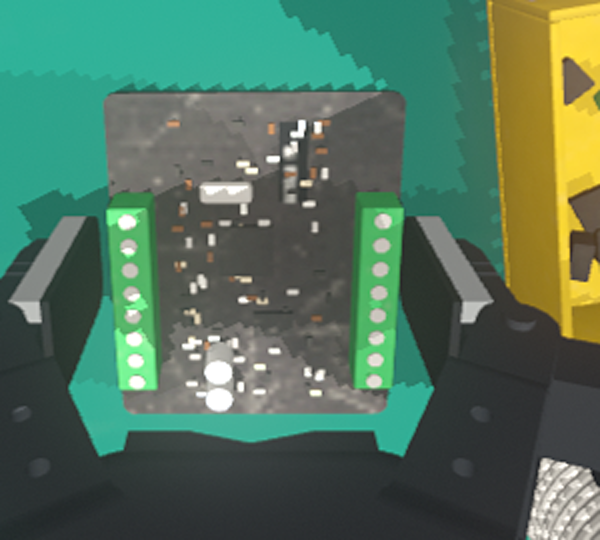

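The pads stand on both sides of the terminal blocks and the tips just touch the bench. I'll raise slightly and grip.

```bash
python3 -m inch '[0,0,-0.0025,0,0,0,0,0,-0.0025,0,0,0]' | grep -E 'pos|force'; python3 -m inch '[0,0,0,0,0,0,0,0,0,0,0,0,0,0,0,0,0,0,0,0,0,0,0,0]' 0 25; python3 -m inch '[0,0,-0.01,0,0,0,0,0,-0.03,0,0,0,0,0,-0.05,0,0,0,0,0,-0.05,0,0,0]'
```

```text
ee_pos: [0.5755, 0.29, 0.0124]
wrist_force: [-0.9, -0.7, 0.3]
grasp_force: 0.0
time: 6.32
ee_pos: [0.5755, 0.2899, 0.0127]
orientation: [0.0, 0.237, 0.971, 0.0]
wrist_force: [-2.2, -0.8, 5.4]
opening: 0.061
grasp_force: 26.7
time: 6.82
ee_pos: [0.5768, 0.2906, 0.064]
orientation: [0.001, 0.238, 0.971, 0.001]
wrist_force: [1.2, 0.0, -0.2]
opening: 0.0607
grasp_force: 27.3
```

```bash
python3 -m inch '[0,0,-0.06,0,0,0,0,0,-0.12,0,0,-10,0,0,-0.18,0,0,-20,0,0,-0.186,0,0,-30,0,0,-0.186,0,0,-32.8]'; python3 -m inch '[0,0,0,0,0,0,0,0,0,0,0,0]'; python3 - <<'E'
from h import *
np.set_printoptions(precision=4,suppress=True)
s=manip.state();T=R.from_quat(s['orientation'],scalar_first=True).as_matrix();print(T)
p=cams.camera_params('wrist');z=s['ee_pos'][2]
for zt in(-.003,.0):
  s,p,im,o=strips((273,300),140,z+zt,'w3')
  for x in o: print(x[0],T.T@(x[1]-s['ee_pos']),x[2:])
  m=(o[0][1]+o[1][1])/2;print(np.linalg.norm(o[0][1]-o[1][1]))
d=np.array([.595,-.045,.25])-s['ee_pos'];print(T.T@d)
E
```

```text
time: 7.45
ee_pos: [0.5759, 0.2901, 0.249]
orientation: [0.001, -0.048, 0.999, 0.0]
wrist_force: [-0.2, -0.0, -1.0]
opening: 0.0604
grasp_force: 27.7
time: 7.7
ee_pos: [0.5751, 0.2897, 0.2472]
orientation: [-0.001, -0.046, 0.999, -0.0]
wrist_force: [0.0, 0.0, -0.5]
opening: 0.0604
grasp_force: 27.7
[[-0.9958 -0.092  -0.0015]
 [-0.092   0.9958 -0.0008]
 [ 0.0016 -0.0007 -1.    ]]
(335.8516540527344, 292.0627136230469) [-0.0053  0.0271  0.003 ] (np.float64(6.323329353347753), np.float64(0.047289984199026205), np.float64(0.009282105833070991))
(211.94381713867188, 292.3333435058594) [-0.0056 -0.0271  0.003 ] (np.float64(4.676519501358657), np.float64(0.01145067583540163), np.float64(0.04762865939420429))
0.054134182098874266
(335.8516540527344, 292.0627136230469) [-0.0037  0.0265  0.0001] (np.float64(6.3336729685714), np.float64(0.046258863078986225), np.float64(0.009078554636362732))
(211.960693359375, 292.3479309082031) [-0.0039 -0.0264  0.0001] (np.float64(4.703851164041175), np.float64(0.011201047060627299), np.float64(0.04657266431735101))
0.05294001424376991
[ 0.011  -0.3351 -0.0024]
```

```bash
python3 -m inch '[0.002,-0.06,0,0,0,0,0.004,-0.12,0,0,0,0,0.006,-0.18,0,0,0,0,0.008,-0.24,0,0,0,0,0.010,-0.30,0,0,0,0]'; python3 -m inch '[0,-0.035,0,0,0,0,0,-0.035,0,0,0,0,0,-0.035,0,0,0,0]'; python3 - <<'E'
from h import *
np.set_printoptions(precision=4,suppress=True)
s=manip.state();p=cams.camera_params('wrist');im=cams.read_camera('wrist')
np.savez('pics/n1.npz',im=im,**{k:np.array(v) for k,v in p.items()})
cv2.imwrite('pics/g.png',cv2.resize(im,(800,600),interpolation=cv2.INTER_CUBIC)[:,:,::-1])
print(s['ee_pos'],proj(p,np.array([.563,-.045,.047])))
for t in('nest','drawer_front','knob_top'):print(t,[(np.round(d['rect'],1),round(d['confidence'],2)) for d in cams.boxes_of(t,'wrist')])
E
```

```text
time: 8.43
ee_pos: [0.5932, -0.0116, 0.2482]
orientation: [0.0, -0.046, 0.999, -0.0]
wrist_force: [1.1, -0.0, -0.1]
opening: 0.0604
grasp_force: 27.7
time: 8.8
ee_pos: [0.5963, -0.0442, 0.248]
orientation: [-0.0, -0.046, 0.999, 0.0]
wrist_force: [0.9, 0.4, 0.2]
opening: 0.0605
grasp_force: 27.7
[ 0.5963 -0.0442  0.248 ] (np.float64(276.916789226946), np.float64(151.66882923573297))
nest [(array([273.5, 144.9,  96.6, 104.3]), 0.93)]
drawer_front [(array([270.3, 112.2, 123. , 161.7]), 0.97)]
knob_top [(array([287.9, 361.6,  67.3,  16.5]), 0.68), (array([458.3, 246.1,  65.8,  57.1]), 0.61)]
```

View pics/g.png

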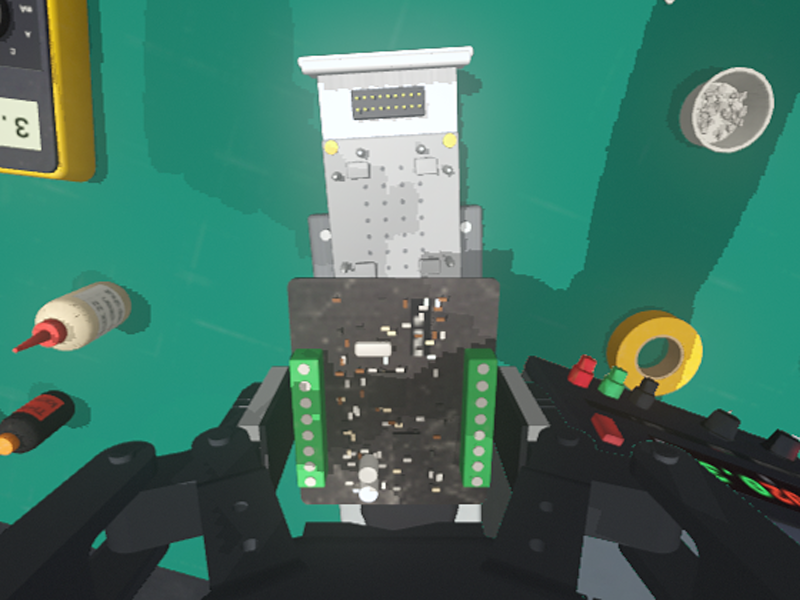

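The wrist picture shows the drawer nest. The front pins are near (361,153) and (421,149), the front side pins near (337,176) and (448,170), and the rear side pins near (347,267) and (450,260). The held board hides the rest. I'll take a second view for triangulation.

```bash
python3 -m inch '[0,0.03,0,0,0,0,0,0.06,0,0,0,0,0,0.06,0,0,0,0,0,0.06,0,0,0,0]'; python3 - <<'E'
from h import *
np.set_printoptions(precision=4,suppress=True)
s=manip.state();p=cams.camera_params('wrist');im=cams.read_camera('wrist')
np.savez('pics/n2.npz',im=im,**{k:np.array(v) for k,v in p.items()})
P1=np.load('pics/n1.npz')
c=[]
for q,i in((P1,P1['im']),(p,im)):
    u,v=proj(q,np.array([.563,-.045,.047]));u0,v0=int(u)-55,int(v)-60;print(u0,v0)
    c.append(cv2.resize(i[v0:v0+120,u0:u0+100],(400,480),interpolation=cv2.INTER_CUBIC))
cv2.imwrite('pics/i.png',np.hstack(c)[:,:,::-1]);print(s['ee_pos'])
E
```

```text
time: 9.5
ee_pos: [0.591, 0.0155, 0.2484]
orientation: [0.0, -0.047, 0.999, -0.0]
wrist_force: [-0.7, 0.4, -0.3]
opening: 0.0609
grasp_force: 27.7
221 91
160 91
[0.591  0.0155 0.2484]
```

View pics/i.png

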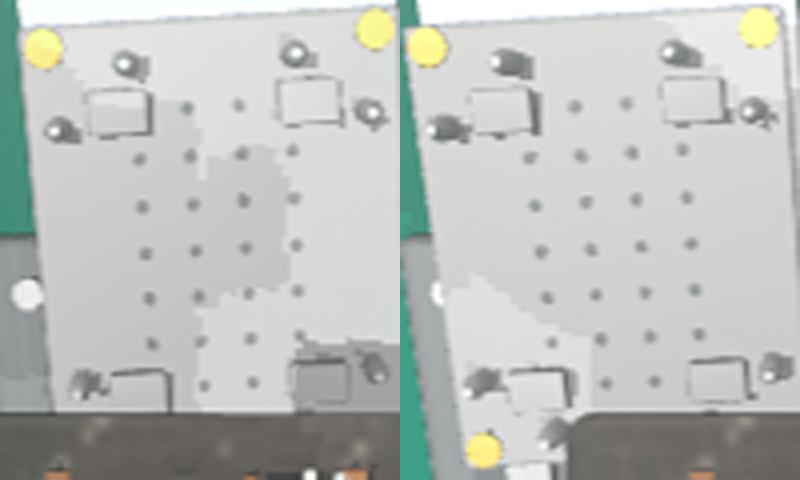

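The mosaic shows the bright pin tips. In view 1 they are at (124,64), (296,53), (60,131), (369,112), (78,387) and (373,372). In view 2 they are at (497,62), (668,51), (433,130), (747,109), (470,388) and (768,372).

```bash
python3 - <<'E'
from h import *
from scipy.optimize import least_squares
np.set_printoptions(precision=4,suppress=True)
A=np.load('pics/n1.npz');B=np.load('pics/n2.npz')
a=np.array([(124,64),(296,53),(60,131),(369,112),(78,387),(373,372)])/4-.375+[221,91]
b=(np.array([(497,62),(668,51),(433,130),(747,109),(470,388),(768,372)])-[400,0])/4-.375+[160,91]
M=np.array([(-43.5,-19),(-43.5,19),(-30,-35.5),(-30,35.5),(30,-35.5),(30,35.5)])*1e-3
for i in range(6): print(M[i],tri([(A,a[i]),(B,b[i])]))
def f(v,fix=None):
    x,y,t,z=v; c,s=np.cos(t),np.sin(t);r=[]
    for m,p,q in zip(M,a,b):
        X=np.array([x+c*m[0]-s*m[1],y+s*m[0]+c*m[1],z]);r+=[*(np.array(proj(A,X))-p),*(np.array(proj(B,X))-q)]
    return np.array(r)
o=least_squares(f,[.563,-.045,.09,.05],loss='soft_l1');print(o.x,np.degrees(o.x[2]));print(f(o.x).reshape(6,4))
o=least_squares(lambda w:f([*w,.0505]),[.563,-.045,.09],loss='soft_l1');x=o.x;print(x,np.degrees(x[2]))
s=manip.state();T=R.from_quat(s['orientation'],scalar_first=True).as_matrix();print(s['ee_pos'],T,T.T@(np.array([x[0],x[1],.12])-s['ee_pos']),np.degrees(np.arctan2(-T[1,0],-T[0,0])))
E
```

```text
[-0.0435 -0.019 ] (array([ 0.5236, -0.0712,  0.067 ]), [2.0162825737361172e-05, 2.0162825737346942e-05])
[-0.0435  0.019 ] (array([ 0.5178, -0.0338,  0.0673]), [4.642923955795762e-05, 4.642923955797624e-05])
[-0.03   -0.0355] (array([ 0.5391, -0.0839,  0.0712]), [0.00010052331266252961, 0.00010052331266259484])
[-0.03    0.0355] (array([ 0.5286, -0.016 ,  0.0639]), [0.00016723621680849363, 0.0001672362168085749])
[ 0.03   -0.0355] (array([ 0.5979, -0.0767,  0.0649]), [0.00035714278215198843, 0.0003571427821521476])
[0.03   0.0355] (array([ 0.5887, -0.007 ,  0.0598]), [0.00018116221729683334, 0.00018116221729673053])
[ 0.5637 -0.0465  0.1502  0.0632] 8.605660851403092
[[-0.3389 -0.1801  0.4858 -0.1299]
 [-0.6579  0.0248  0.2503  0.1378]
 [-1.4382 -0.2191  0.2761 -0.4508]
 [ 0.0632 -0.1068  0.2227  0.2802]
 [-0.2     0.6838  0.1518 -0.0712]
 [ 0.6638  0.2691 -0.0137 -0.1116]]
[ 0.5643 -0.0474  0.1524] 8.731582616383799
[0.591  0.015  0.2483] [[-0.9957 -0.0931  0.0001]
 [-0.0931  0.9957 -0.0005]
 [-0.     -0.0005 -1.    ]] [ 0.0324 -0.0596  0.1284] 5.341016050045262
```

```bash
python3 -m inch '[0.016,-0.029,0,0,0,-1.6,0.0329,-0.0587,0,0,0,-3.3,0.0329,-0.0587,0.05,0,0,-3.3,0.0329,-0.0587,0.1,0,0,-3.3,0.0329,-0.0587,0.128,0,0,-3.3]'; python3 -m inch '[0,0,0.015,0,0,0,0,0,0.03,0,0,0,0,0,0.03,0,0,0,0,0,0.03,0,0,0]'; python3 - <<'E'
from h import *
np.set_printoptions(precision=4,suppress=True)
s=manip.state();p=cams.camera_params('wrist');im=cams.read_camera('wrist')
np.savez('pics/n3.npz',im=im,**{k:np.array(v) for k,v in p.items()})
T=R.from_quat(s['orientation'],scalar_first=True).as_matrix();print(s['ee_pos'],T)
t=.1502;c,q=np.cos(t),np.sin(t)
for m in((-43.5,-19),(-43.5,19),(-30,-35.5),(-30,35.5)):
    X=np.array([.5637+(c*m[0]-q*m[1])/1e3,-.0465+(q*m[0]+c*m[1])/1e3,.0632]);print(m,(np.array(proj(p,X))-[180,120])*4)
cv2.imwrite('pics/j.png',cv2.resize(im[120:270,180:380],(800,600),interpolation=cv2.INTER_CUBIC)[:,:,::-1])
E
```

```text
time: 10.18
ee_pos: [0.562, -0.0474, 0.1178]
orientation: [-0.002, -0.074, 0.997, 0.0]
wrist_force: [0.1, -0.6, -1.2]
opening: 0.0608
grasp_force: 27.7
time: 10.68
ee_pos: [0.5645, -0.0465, 0.0912]
orientation: [0.001, -0.075, 0.997, -0.0]
wrist_force: [-0.3, 0.5, 0.1]
opening: 0.0607
grasp_force: 27.7
[ 0.5645 -0.0465  0.0912] [[-0.9887 -0.1499  0.0018]
 [-0.1499  0.9887 -0.0002]
 [-0.0017 -0.0004 -1.    ]]
(-43.5, -19) [214.2512 205.5239]
(-43.5, 19) [539.7479 205.8756]
(-30, -35.5) [ 80.1491 317.1799]
(-30, 35.5) [673.8599 317.8535]
```

View pics/j.png

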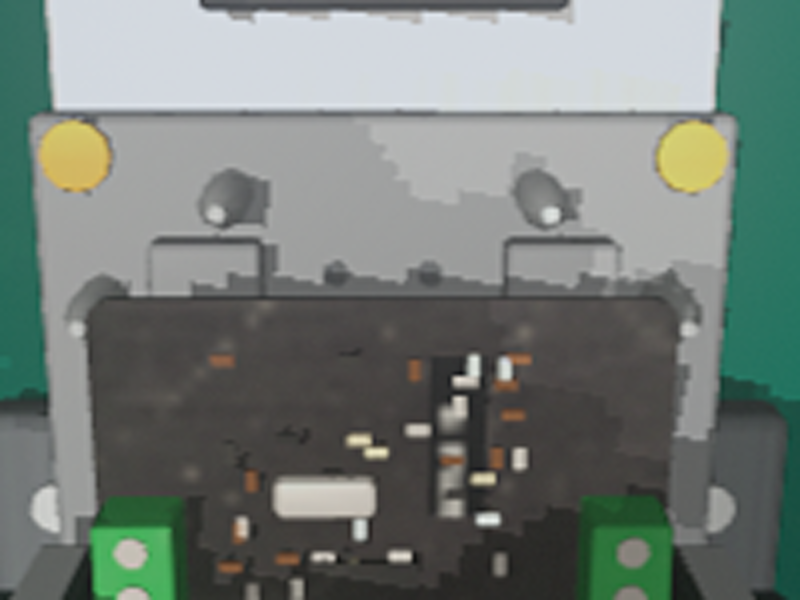

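The pins appear level with the board edge. The front tips are at (215,214) and (550,214), the side tips at (77,328) and (689,328), and the board's near edge runs (90–680, 298). Yaw and lateral alignment are good, so I'll refine x and height numerically.

```bash
python3 - <<'E'
from h import *
from scipy.optimize import least_squares
np.set_printoptions(precision=4,suppress=True)
V=[np.load(f'pics/n{i}.npz') for i in(1,2,3)];C=V[2]
a=np.array([(124,64),(296,53),(60,131),(369,112),(78,387),(373,372)])/4-.375+[221,91]
b=(np.array([(497,62),(668,51),(433,130),(747,109),(470,388),(768,372)])-[400,0])/4-.375+[160,91]
c=np.array([(215,214),(550,214),(77,328),(689,328)])/4-.375+[180,120]
M=np.array([(-43.5,-19),(-43.5,19),(-30,-35.5),(-30,35.5),(30,-35.5),(30,35.5)])*1e-3
def pt(v,m): x,y,t,z=v;return np.array([x+np.cos(t)*m[0]-np.sin(t)*m[1],y+np.sin(t)*m[0]+np.cos(t)*m[1],z])
def f(v,sel): return np.concatenate([np.array(proj(P,pt(v,m)))-u for k,(P,U) in enumerate(zip(V,(a,b,c))) if k in sel for m,u in zip(M,U)])
for sel in((0,1),(2,),(0,1,2)):
    o=least_squares(f,[.563,-.045,.15,.06],args=(sel,),loss='soft_l1');print(sel,o.x,np.degrees(o.x[2]),o.cost)
# board near edge corners held, lower edge (y=-39)
e=np.array([(90,298),(680,298)])/4-.375+[180,120]
g=lambda v:np.concatenate([np.array(proj(C,pt(v,m)))-u for m,u in zip(((-.039,-.031),(-.039,.031)),e)])
o=least_squares(g,[.5645,-.0465,.15,.08]);print('board',o.x,np.degrees(o.x[2]))
for z in(.078,.082,.084):
    o=least_squares(lambda w:g([*w,z]),[.5645,-.0465,.15]);print(z,o.x,o.cost)
E
```

```text
(0, 1) [ 0.5637 -0.0465  0.1502  0.0632] 8.605660785747798 1.8974832386402936
(2,) [ 0.5635 -0.046   0.1516  0.068 ] 8.686165559344568 0.04509876784438016
(0, 1, 2) [ 0.5636 -0.046   0.1513  0.0668] 8.66997630148693 4.963828329298266
board [ 0.5654 -0.0454  0.1514  0.0814] 8.672136726236333
0.078 [ 0.5662 -0.0453  0.1514] 3.2022297283382852
0.082 [ 0.5653 -0.0455  0.1514] 0.0983608190823478
0.084 [ 0.5649 -0.0455  0.1513] 1.9933484242988706
```

```bash
python3 -m inch '[0.0018,0,0,0,0,0,0.0018,0,0.008,0,0,0,0.0018,0,0.016,0,0,0,0.0018,0,0.016,0,0,0,0.0018,0,0.016,0,0,0]'; for i in 1 2 3; do :; done; python3 -m inch '[0,0,0.002,0,0,0,0,0,0.002,0,0,0]' | grep -E 'pos|force'; python3 -m inch '[0,0,0.0015,0,0,0,0,0,0.0015,0,0,0]' | grep -E 'pos|force'
```

```text
time: 11.35
ee_pos: [0.5617, -0.0466, 0.0741]
orientation: [-0.0, -0.075, 0.997, 0.0]
wrist_force: [0.6, 0.3, -1.1]
opening: 0.0604
grasp_force: 27.7
ee_pos: [0.5618, -0.0466, 0.0723]
wrist_force: [-0.1, -0.4, -0.9]
grasp_force: 27.7
ee_pos: [0.5618, -0.0466, 0.0707]
wrist_force: [-0.7, -0.1, -1.2]
grasp_force: 27.7
```

```bash
for i in 1; do python3 -m inch '[-0.0006,0,0.001,0,0,0,-0.0006,0,0.001,0,0,0]' | grep -E 'pos|force'; done; python3 -m inch '[0,0,0.001,0,0,0,0,0,0.001,0,0,0]' | grep -E 'pos|force'; python3 -m inch '[0,0,0.001,0,0,0,0,0,0.001,0,0,0]' | grep -E 'pos|force'
```

```text
ee_pos: [0.5625, -0.0466, 0.0697]
wrist_force: [0.1, 0.4, -0.5]
grasp_force: 27.7
ee_pos: [0.5625, -0.0466, 0.0688]
wrist_force: [-0.6, 0.5, -0.2]
grasp_force: 27.7
ee_pos: [0.5625, -0.0466, 0.068]
wrist_force: [-1.1, -0.5, 2.3]
grasp_force: 27.9
```

```bash
python3 -m inch '[0,0,0.001,0,0,0,0,0,0.001,0,0,0]' | grep -E 'pos|force'; python3 - <<'E'
from h import *
np.set_printoptions(precision=4,suppress=True)
s=manip.state();print(s['ee_pos'],s['wrist_force'],s['ft_torque'],s['opening'])
C=np.load('pics/n3.npz')
p=cams.camera_params('wrist')
for t,zt in((0,0),):
  s,p,im,o=strips((273,300),140,s['ee_pos'][2],'w5')
  T=R.from_quat(s['orientation'],scalar_first=True).as_matrix()
  for x in o: print(x[0],T.T@(x[1]-s['ee_pos']),x[2:])
E
```

```text
ee_pos: [0.5625, -0.0466, 0.0669]
wrist_force: [-1.1, -0.0, 1.7]
grasp_force: 27.9
[ 0.5625 -0.0466  0.0669] [-1.1054 -0.0118  1.7296] [-0.0078  0.1264 -0.0121] 0.06034936385015028
(212.5, 263.0) [ 0.0109 -0.0254 -0.    ] (np.float64(6.16021232646287), np.float64(0.00863049098826697), np.float64(0.010000070121618639))
(334.35162353515625, 321.96759033203125) [-0.0175  0.0266  0.    ] (np.float64(8.585280941440852), np.float64(0.01866257724344781), np.float64(0.007901729498150673))
```

```bash
python3 -m inch '[0,0,0.001,0,0,0,0,0,0.001,0,0,0]' | grep -E 'pos|_force'; python3 -m inch '[0,0,0.001,0,0,0,0,0,0.001,0,0,0]' | grep -E 'pos|_force';  python3 - <<'E'
from h import *
s=manip.state();print(s['ee_pos'],s['wrist_force'],s['ft_torque'])
E
```

```text
ee_pos: [0.5625, -0.0465, 0.0658]
wrist_force: [-0.2, 0.9, 2.4]
grasp_force: 28.0
ee_pos: [0.5625, -0.0466, 0.0648]
wrist_force: [-1.0, -0.0, 3.2]
grasp_force: 28.0
[ 0.56247398 -0.04657471  0.06480418] [-0.96761407 -0.04843818  3.21325312] [-0.01613774  0.19757442 -0.00243077]
```

```bash
python3 -m inch '[0,0,-0.0025,0,0,0,0,0,-0.0025,0,0,0]' | grep -E 'pos|_force'; python3 -m inch '[0,0,0,0,0,0,0,0,0,0,0,0,0,0,0,0,0,0,0,0,0,0,0,0]' -0.57 20;  python3 -m inch '[0,0,-0.02,0,0,0,0,0,-0.05,0,0,0,0,0,-0.08,0,0,0,0,0,-0.08,0,0,0]'|grep -E 'pos|_force|opening'
```

```text
ee_pos: [0.5625, -0.0466, 0.0674]
wrist_force: [-0.6, 0.6, 2.6]
grasp_force: 27.9
time: 14.15
ee_pos: [0.5624, -0.0465, 0.0672]
orientation: [-0.0, -0.075, 0.997, 0.0]
wrist_force: [0.3, -0.4, -0.1]
opening: 0.0674
grasp_force: 0.0
ee_pos: [0.5645, -0.0467, 0.1498]
wrist_force: [-0.1, 1.0, -0.1]
opening: 0.067
grasp_force: 0.0
```

```bash
python3 - <<'E'
from h import *
np.set_printoptions(precision=4,suppress=True)
s=manip.state();p=cams.camera_params('wrist');im=cams.read_camera('wrist');np.savez('pics/s1.npz',im=im,**{k:np.array(v) for k,v in p.items()})
hsv=cv2.cvtColor(im,cv2.COLOR_RGB2HSV)
c=np.array(proj(p,np.array([.5635,-.046,.069])));print(c,s['ee_pos'])
m=cv2.inRange(hsv,(45,110,45),(75,255,255));g=np.zeros_like(m);cv2.circle(g,tuple(int(v) for v in c),75,255,-1);m&=g
m=cv2.morphologyEx(m,cv2.MORPH_CLOSE,np.ones((7,7)))
cs=sorted(cv2.findContours(m,0,1)[0],key=cv2.contourArea)[-3:]
for k in cs: print(cv2.contourArea(k),cv2.minAreaRect(k))
for z in(.0665,.0695,.0725):
    B=[np.array([atz(p,v,z) for v in cv2.boxPoints(cv2.minAreaRect(k))]) for k in cs[-2:]]
    ctr=[b.mean(0) for b in B];d=ctr[0]-ctr[1];d*=np.sign(d[1])
    L=[sorted([np.linalg.norm(b[1]-b[0]),np.linalg.norm(b[2]-b[1])]) for b in B]
    yaw=np.arctan2(-d[0],d[1]);mid=sum(ctr)/2-.004*np.array([np.cos(yaw),np.sin(yaw),0]);print(z,'spacing',np.linalg.norm(d),'yaw',np.degrees(yaw),'centre',mid,L)
for q in cams.regions_of('board_mid','wrist'):
    k=max(cv2.findContours(q['pixels'].astype('uint8'),0,1)[0],key=cv2.contourArea);r=cv2.minAreaRect(k);print(q['confidence'],r)
    print([atz(p,v,.0608) for v in cv2.boxPoints(r)],atz(p,r[0],.0608))
E
```

```text
[275.8085 222.5035] [ 0.5645 -0.0467  0.1498]
724.5 ((237.4384765625, 226.0233917236328), (62.4458122253418, 12.863838195800781), 87.61405944824219)
770.5 ((314.62744140625, 225.56027221679688), (13.509256362915039, 63.32695388793945), 2.12109637260437)
0.0665 spacing 0.05123345687857007 yaw 9.039100987554592 centre [ 0.5633 -0.0459  0.0665] [[np.float64(0.008322350913520913), np.float64(0.04393602156982967)], [np.float64(0.00872405359066545), np.float64(0.04451133727168935)]]
0.0695 spacing 0.05050294661799173 yaw 9.039100987554582 centre [ 0.5622 -0.0461  0.0695] [[np.float64(0.008203686995353749), np.float64(0.043309561507963806)], [np.float64(0.008599662010434578), np.float64(0.043876674093171045)]]
0.0725 spacing 0.0497724363574134 yaw 9.039100987554441 centre [ 0.5612 -0.0462  0.0725] [[np.float64(0.00808502307718655), np.float64(0.042683101446097944)], [np.float64(0.00847527043020369), np.float64(0.04324201091465285)]]
0.8 ((276.5, 215.5), (111.0, 95.0), 90.0)
[array([ 0.5288, -0.0818,  0.0608]), array([ 0.5196, -0.0213,  0.0608]), array([ 0.5971, -0.0062,  0.0608]), array([ 0.6073, -0.073 ,  0.0608])] [ 0.5613 -0.0459  0.0608]
0.72 ((542.5, 12.5), (25.0, 33.0), 90.0)
[array([0.4134, 0.0742, 0.0608]), array([0.4107, 0.0926, 0.0608]), array([0.4227, 0.0976, 0.0608]), array([0.4256, 0.0788, 0.0608])] [0.418  0.0858 0.0608]
```

The board has settled: its measured centre (.5633,-.0459) and yaw of 9 deg match the nest. Now I'll close the gripper, go round to the front and push the drawer.

```bash
python3 -m inch '[0.05,0,-0.01,0,0,0,0.1,0.0005,-0.01,0,0,0,0.127,0.0005,-0.01,0,0,0,0.127,0.0005,-0.01,0,0,0,0.127,0.0005,-0.01,0,0,0]' 1 20; python3 -m inch '[0,0,0.05,0,0,0,0,0,0.1,0,0,0,0,0,0.113,0,0,0,0,0,0.113,0,0,0]'; python3 - <<'E'
from h import *
s=manip.state();T=R.from_quat(s['orientation'],scalar_first=True).as_matrix();print(T.T@(np.array([.4648,-.0611,.04])-s['ee_pos']))
p=cams.camera_params('wrist')
c=cams.read_camera('wrist')
for t in('drawer_front','nest','knob_top'):
    for q in cams.boxes_of(t,'side')[:1]: print(t,np.round(q['rect'],1),q['confidence'])
cams.read_camera('side')
for t in('drawer_front','knob_top'):
    for q in cams.boxes_of(t,'side')[:1]: print(t,np.round(q['rect'],1),q['confidence'])
E
```

```text
time: 15.38
ee_pos: [0.4375, -0.0651, 0.1569]
orientation: [0.0, -0.075, 0.997, 0.0]
wrist_force: [0.5, -0.1, -0.3]
opening: 0.0004
grasp_force: 0.0
time: 15.88
ee_pos: [0.4371, -0.065, 0.0439]
orientation: [-0.001, -0.075, 0.997, 0.0]
wrist_force: [0.6, 0.7, 0.7]
opening: -0.0005
grasp_force: 0.0
[-0.02793104 -0.00034982  0.00384304]
drawer_front [276.8 217.6  53.6  37.9] 0.59
nest [269.2 214.2  43.6  30.4] 0.72
knob_top [229.4 203.6  24.1  36. ] 0.93
drawer_front [277.4 214.6  53.1  40.3] 0.89
knob_top [230.3 202.3  26.4  35.2] 0.79
```

```bash
python3 -m inch '[-0.005,0,0,0,0,0,-0.01,0,0,0,0,0,-0.015,0,0,0,0,0,-0.02,0,0,0,0,0,-0.025,0,0,0,0,0]' | grep -E 'pos|_force'; python3 -m inch '[-0.01,0,0,0,0,0,-0.02,0,0,0,0,0,-0.03,0,0,0,0,0,-0.04,0,0,0,0,0,-0.05,0,0,0,0,0]' | grep -E 'pos|_force';  python3 -m inch '[-0.01,0,0,0,0,0,-0.02,0,0,0,0,0,-0.03,0,0,0,0,0,-0.038,0,0,0,0,0,-0.042,0,0,0,0,0]' | grep -E 'pos|_force'
```

```text
ee_pos: [0.4611, -0.0614, 0.0441]
wrist_force: [-2.1, 0.2, 1.3]
grasp_force: 0.9
ee_pos: [0.5115, -0.0537, 0.0441]
wrist_force: [-0.6, -0.4, -2.2]
grasp_force: 1.0
ee_pos: [0.5535, -0.0474, 0.0445]
wrist_force: [-1.4, -0.9, -0.1]
grasp_force: 0.8
```

```bash
python3 -m inch '[-0.003,0,0,0,0,0,-0.006,0,0,0,0,0,-0.006,0,0,0,0,0]' | grep -E 'pos|t_force'; python3 -m inch '[-0.0015,0,0,0,0,0,-0.003,0,0,0,0,0,-0.003,0,0,0,0,0]' | grep -E 'pos|t_force';  python3 -m inch '[-0.0015,0,0,0,0,0,-0.003,0,0,0,0,0,-0.003,0,0,0,0,0]' | grep -E 'pos|t_force'
```

```text
ee_pos: [0.5591, -0.0467, 0.0445]
wrist_force: [-0.5, -0.0, -0.4]
ee_pos: [0.5617, -0.0463, 0.0444]
wrist_force: [-1.1, 0.5, 0.3]
ee_pos: [0.5647, -0.0458, 0.0443]
wrist_force: [-0.8, -1.0, 0.5]
```

```bash
python3 -m inch '[-0.0015,0,0,0,0,0,-0.003,0,0,0,0,0,-0.003,0,0,0,0,0]' | grep -E 'pos|t_force'
```

```text
ee_pos: [0.5658, -0.0455, 0.0441]
wrist_force: [-4.8, -1.6, 3.3]
```

```bash
python3 -m inch '[-0.002,0,0,0,0,0,-0.003,0,0,0,0,0,-0.003,0,0,0,0,0,-0.003,0,0,0,0,0]' | grep -E 'pos|t_force'
```

```text
ee_pos: [0.5658, -0.0455, 0.0439]
wrist_force: [-10.9, -3.6, 9.5]
```

```bash
python3 -m inch '[0.01,0,0,0,0,0,0.03,0,0,0,0,0,0.04,0,-0.05,0,0,0,0.04,0,-0.11,0,0,0,0.04,0,-0.17,0,0,0]' | grep -E 'pos|t_force';python3 -m inch '[0,0,-0.06,0,0,0,0,0,-0.1,0,0,0,-0.06,0,-0.1,0,0,0,-0.08,0,-0.1,0,0,0,-0.08,0,-0.1,0,0,0]' | grep -E 'time|pos|t_force'; python3 - <<'E'
from h import *
np.set_printoptions(precision=4,suppress=True)
s=manip.state();p=cams.camera_params('wrist');im=cams.read_camera('wrist');np.savez('pics/k1.npz',im=im,**{k:np.array(v) for k,v in p.items()})
print(s['ee_pos'],proj(p,np.array([.675,-.032,.194])))
for q in cams.regions_of('knob_top','wrist')[:2]:
    u,v=q['rect'][:2];print(q['confidence'],q['rect'],q['pixels'].sum(),atz(p,(u,v),.194))
    k=max(cv2.findContours(q['pixels'].astype('uint8'),0,1)[0],key=cv2.contourArea);print(cv2.fitEllipse(k))
for q in cams.boxes_of('nest','wrist')[:2]: print('nest',q)
E
```

```text
ee_pos: [0.5313, -0.0506, 0.2162]
wrist_force: [0.2, -1.1, 0.0]
time: 21.35
ee_pos: [0.6116, -0.0384, 0.3135]
wrist_force: [-0.4, -0.6, -0.2]
[ 0.6116 -0.0384  0.3135] (np.float64(270.47628002769136), np.float64(282.36178132827547))
0.91 [275.9, 234.0, 69.7, 62.7] 1536 [ 0.6326 -0.034   0.194 ]
((273.96978759765625, 212.8423614501953), (21.92670440673828, 87.59197235107422), 89.66068267822266)
nest {'rect': [274.1, 203.4, 71.0, 43.4], 'confidence': 0.56}
```

```bash
python3 -m inch '[0,0.05,0,0,0,0,0,0.07,0,0,0,0,0,0.07,0,0,0,0]' | grep -E 'time|pos|t_force'; python3 - <<'E'
from h import *
np.set_printoptions(precision=4,suppress=True,linewidth=150)
s=manip.state();p=cams.camera_params('wrist');im=cams.read_camera('wrist');np.savez('pics/k2.npz',im=im,**{k:np.array(v) for k,v in p.items()})
c=np.array(proj(p,np.array([.675,-.032,.194])));print(s['ee_pos'],c)
for q in cams.regions_of('knob_top','wrist')[:2]:
    k=max(cv2.findContours(q['pixels'].astype('uint8'),0,1)[0],key=cv2.contourArea);print(q['confidence'],q['rect'],cv2.fitEllipse(k))
g=cv2.cvtColor(im,cv2.COLOR_RGB2GRAY);u,v=c.astype(int)
print(u,v);print(g[max(0,v-66):v+66:6,u-72:u+72:6])
E
```

```text
time: 21.88
ee_pos: [0.5985, 0.0312, 0.3148]
wrist_force: [0.7, 0.0, 0.3]
[0.5985 0.0312 0.3148] [184.6797 284.1001]
0.6 [202.3, 252.4, 82.7, 98.9] ((188.86282348632812, 278.5065002441406), (48.08856201171875, 57.06147384643555), 94.84774017333984)
184 284
[[128 130 131 132 133 136 137 139 142 144 135 249 247 244 238 247 239 240 238 255 239 244 181 181]
 [128 129 130 132 134 135 138 139 141 143 142 250 255 246 241 240 248 237 237 238 241 247 180 179]
 [128 130 132 132 133 135 138 139 140 121 130 133 133 135 136 138 133 137 131 135 129 136 119 178]
 [128 129 130 131 134 135 136 137 222 225 213 210 211 213 212 210 209 226 227 230 230 228 164 177]
 [129 131 131 130 132 133 138 139 212 223 209 210 210 211 213 164 213 222 229 231 231 230 170 177]
 [129 131 131 132 132 133 135 136 187 225 210 210 211 224 211 139 182 133 178 179 230 230 175 175]
 [129 130 131 132 132 132 136 135 190 227 228 174 210 220 173 169 173 172 178 154 173 178 183 175]
 [130 129 130 131 132 133 134 135 137 255 118  72  83  83  79  76 167 174 177 187 240 195 187 151]
 [130 130 131 132 135 133 133 136 130 236  90 115 1
[... 635 characters left out ...]
2  69]
 [127 127 127 127 127 127 128 128 129 194  56  60  79  58  80  62  63 197  85  63  63  60  60  58]
 [127 126 126 126 127 128 128 130  56  58  58  59  57  59  60  60  64  58  62  61  60  57  57  56]
 [126 127 127 126 126 128  54  56  56  57  56  56  56  58  60  73  64  58  56  60  58  55  55  53]
 [126 126 126 128  51  55  56  55  54  54  54  55  55  72  72  71  61  55  56  56  53  52  49  50]
 [126 126  57  52  54  54  53  53  53  53  55  70  70  69  69  52  77  55  54  54  55  51  50  48]
 [ 54  53  53  51  52  53  51  54  51  61  69  68  68  84  88  88  87  52  53  53  49  48  48  47]
 [ 51  52  51  51  52  51  50  50  67  67  67  67  92  93  89  63  51  51  48  51  62  47  46  47]]
```

```bash
python3 -m inch '[-0.032,-0.035,0,0,0,0,-0.0647,-0.0707,0,0,0,0,-0.0647,-0.0707,0.04,0,0,0,-0.0647,-0.0707,0.08,0,0,0,-0.0647,-0.0707,0.08,0,0,0]' | grep -E 'time|pos|t_force'; python3 -m inch '[0,0,0.01,0,0,0,0,0,0.017,0,0,0,0,0,0.017,0,0,0]' | grep -E 'time|pos|t_force';python3 -m inch '[0,0,0.003,0,0,0,0,0,0.003,0,0,0]' | grep -E 'time|pos|t_force';python3 -m inch '[0,0,0.003,0,0,0,0,0,0.003,0,0,0]' | grep -E 'time|pos|t_force'
```

```text
time: 22.6
ee_pos: [0.6712, -0.0313, 0.2303]
wrist_force: [-0.7, -0.6, 0.3]
time: 22.98
ee_pos: [0.6741, -0.0298, 0.2179]
wrist_force: [-1.0, 0.2, 0.5]
time: 23.22
ee_pos: [0.674, -0.0298, 0.2145]
wrist_force: [-0.3, 0.4, 0.4]
time: 23.48
ee_pos: [0.6739, -0.0298, 0.2112]
wrist_force: [0.3, -0.2, 0.3]
```

```bash
for i in 1; do python3 -m inch '[0,0,0.002,0,0,0,0,0,0.002,0,0,0]' | grep -E 'pos|t_force'; done; python3 -m inch '[0,0,0.002,0,0,0,0,0,0.002,0,0,0]' | grep -E 'pos|t_force';python3 -m inch '[0,0,0.002,0,0,0,0,0,0.002,0,0,0]' | grep -E 'pos|t_force'
```

```text
ee_pos: [0.674, -0.0298, 0.2098]
wrist_force: [-0.6, -0.2, 3.9]
ee_pos: [0.674, -0.0298, 0.2075]
wrist_force: [-1.8, 0.3, 4.7]
ee_pos: [0.674, -0.0298, 0.2053]
wrist_force: [-1.0, 0.3, 4.5]
```

```bash
python3 -m inch '[0,0,0.0025,0,0,0,0,0,0.005,0,0,0,0,0,0.005,0,0,0]' | grep -E 'pos|t_force'; python3 -m inch '[0,0,0.002,0,0,0,0,0,0.002,0,0,0]' | grep -E 'pos|t_force';python3 -m inch '[0,0,0.002,0,0,0,0,0,0.002,0,0,0]' | grep -E 'pos|t_force'
```

```text
ee_pos: [0.674, -0.0298, 0.2004]
wrist_force: [-0.6, 0.5, 5.0]
ee_pos: [0.674, -0.0299, 0.1989]
wrist_force: [-2.6, -0.3, 7.4]
ee_pos: [0.674, -0.0298, 0.1972]
wrist_force: [-2.4, -0.2, 7.9]
```

```bash
python3 -m inch '[0,0,0.001,0,0,0,0,0,0.002,0,0,0,0,0,0.002,0,0,0]' | grep -E 'pos|t_force'; python3 -m inch '[0,0,0.001,0,0,0,0,0,0.002,0,0,0,0,0,0.002,0,0,0,0,0,0.002,0,0,0]' | grep -E 'time|pos|t_force'
```

```text
ee_pos: [0.674, -0.0298, 0.1956]
wrist_force: [-2.8, 1.0, 10.8]
time: 25.98
ee_pos: [0.674, -0.0298, 0.194]
wrist_force: [-3.8, 0.7, 11.0]
```

```bash
python3 -m inch '[0,0,0.001,0,0,0,0,0,0.001,0,0,0,0,0,0.001,0,0,0,0,0,0.001,0,0,0,0,0,0.001,0,0,0]' | grep -E 'time|pos|t_force'; python3 -m inch '[0,0,0,0,0,0,0,0,0,0,0,0,0,0,0,0,0,0,0,0,0,0,0,0,0,0,0,0,0,0]' | grep -E 'time|pos|t_force'; python3 - <<'E'
from h import *
for c in('side','scene'):
    cams.read_camera(c)
    for t in('drawer_front','knob_top','drawer'):
        for q in cams.boxes_of(t,c)[:1]: print(c,t,np.round(q['rect'],1),q['confidence'])
E
```

```text
time: 26.6
ee_pos: [0.674, -0.0298, 0.1931]
wrist_force: [-3.6, 1.2, 12.3]
time: 27.22
ee_pos: [0.674, -0.0298, 0.1932]
wrist_force: [-3.0, -0.2, 12.0]
side knob_top [228.7 209.   24.   34.2] 0.56
side drawer [239.8 216.8  47.8  36.3] 0.59
scene drawer_front [314.3 237.6  52.4  31.6] 0.74
scene knob_top [319.6 209.4  29.9  38.9] 0.87
scene drawer [310.7 235.9  46.8  34.3] 0.58
```

```bash
python3 -c "
from rig import manip
print(manip.sign_off())"
```

```text
the job is handed in; nothing more can be done
None
```

I seated the board with its capacitor end toward the column, pushed the drawer to its stop, and handed in at about 27 s, still holding the knob about 18 mm down with about 12 N; the hand-in returned no verdict.

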